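# Unlock the child-resistant cap of the orange-capped reagent bottle

## Task

Three amber reagent bottles are clamped in holders on the bench. Unlock the child-resistant orange cap: push it down, keep it down while you turn it anticlockwise (seen from above) past its ratchet as far as its stop, then let go so that it springs back up and stays turned. Leave the white child-resistant cap beside it alone.

Things in the scene. Friction and masses are not known exactly. Their poses are not given: they have to be found in the camera images.
- orange_top (a point): centre of the flat top of the orange cap, on its axis, 202 mm above the bench; z up, x along the black pointer line on the top. The cap is a ribbed upright cylinder, 43 mm in diameter over its ribs and 30 mm high below this point; grip it round the side from above. The bottle's shoulder begins to widen about 45 mm below this point.
- orange_bottle: the holder with the amber bottle (76 mm in diameter) that carries the orange cap; origin at the centre of its underside on the bench. Fixed: clamped in a grey collar on a round 100 mm foot bolted down, it cannot turn or tip. Two like bottles in like holders stand beside it in any order, axes at least 105 mm apart: one with a white cap, one with a small black cap (32 mm across, 184 mm above the bench).
- orange_press (a joint): how far the orange cap is pushed down, in m: 0 at rest (up), 0.010 at the bottom. A spring pushes it up with 4 N at rest and 12 N at the bottom. From 0.0055 down the lugs inside the cap pass under the ratchet teeth; 0.008 is a good depth for turning.
- orange_turn (a joint): how far the orange cap is turned anticlockwise seen from above, in rad: starts between 0 and 0.12 (locked), hard stop at 1.2. Not pressed down, it is blocked at about 0.25 by the ratchet teeth; they are passed at about 0.8, and then the cap springs up on the far side and cannot turn back. Friction 0.06 N m; it stays where it is left.
- white_top (a point): centre of the top of the white cap, which is of the same kind and size as the orange one and sits on a bottle of its own; it is to be left alone.

How it is judged:
By the outcome, as a careful person would: the job done as asked, in the order asked, and still so for the second after the job is handed in, with the robot touching nothing.
It also fails if it takes over 35 s, if anything falls off the work surface, if the arm or the gripper's body presses on something with over 40 N, if the wrist force passes 120 N, or if a joint passes its speed limit or range.

## Robot

A 6-joint arm with a two-finger parallel gripper is mounted at the origin on a cart in front of the work surface, level with it; the furniture and walls round the work are solid. World frame = base frame: x ahead of the robot, y to its left, z up, the work surface at z = 0. Lengths are in m, angles in rad, forces in N, time in s.
With the tool pointing down it reaches from about 0.35 to 0.875 m from the base axis. Payload 15.5 kg.
Tool frame: the origin (TCP) lies midway between the tips of the shut fingers; the grasp point (between the pads) lies 19 mm behind it; z points along the fingers, y is the line along which they close (so a half turn about z gives the same grasp; the last joint's range is limited). The gripper opens to 85 mm and grips with 20 to 120 N. Pads are 22 mm wide; open, the fingers measure 114 mm over their backs; the gripper's body (76 mm by 85 mm) begins 54 mm behind the grasp point. The pads swing forward as they close: fully open they stand 13 mm farther back than shut.
Start: joints at [1.147, 0.494, 1.345, -0, 1.302, -0.096], TCP at [0.201, 0.592, 0.231] pointing down, gripper open.
Joint ranges: [-2.91, 2.91], [-0.82, 2.16], [0.22, 2.67], [-1.22, 4.37], [0.12, 2.79], [-3.08, 3.08]. Speed limits (rad/s): [1.89, 1.89, 2.57, 3.01, 3.01, 3.01].

## Interface

Orientations are given as a unit quaternion [x, y, z, w].
In Python, from cell import get_state, capture, order, spot_in gives the robot as it stands. The module is installed in compiled form; this text tells all that it offers.
- The arm moves only by the tool arm_command, never from a script. Its argument "series" is a list of rows, each a list of 6 numbers: the shift along the world's x, y, z as a fraction of full scale, then the turn, a rotation vector about the world's x, y, z as a fraction of full scale. A call has 1 to 5 rows; each row shifts and turns the commanded pose from where the row before left it; what a row does not reach is not made up. Full scale, the value 1, is 50 mm for a shift and 60 degrees for a turn. A row lasts 1/10 s, in which the tool goes at most 50 mm and 8.59 degrees, less where a joint would pass 70% of its speed; a pose out of reach is approached as far as the arm can. A call with a number of a shift or a turn outside -1 to 1 is refused whole. A call with a gripper value outside its range is refused whole. "gripper" is the opening, from -1 (shut) to 1 (fully open), set as the call begins (left out, the last holds). The fingers move at their own pace and stop on an object; "grip_force" is the grip in N (left out, the last holds). Time passes only in rows, so rows that do not move let the fingers close. It gives the time, the measured TCP pose, the force, the opening and the grip force at its end, in the units of the state.
- get_state(): the state, without advancing time (a new reading comes with each control period).
- capture(name): name is "scene" or "top" or "wrist"; returns a dict with "color" (384x512x3 uint8, blue, green, red), "depth" (384x512 float32, m along the optical axis (not along the pixel's ray), 0 where there is no reading), "fx", "fy", "cx", "cy" (pixels), "dist_coeffs" ([k1, k2, p1, p2, k3] as OpenCV has them; the pictures are not rectified), "rvec" (rotation vector, rad) and "tvec" (3), from world to camera coordinates, as OpenCV has them. Camera axes: x right, y down, z forward; pixel columns grow to the right and rows downward; lengths in m; the calibration is good to about 2 mm. A picture is of the moment at which its call begins.
- order.finish_job(): hands the job in; it is judged then, once.
Trained networks look in the newest picture that a camera, given by its name, has taken for a name from the list of things; names that differ only in an ending like _2 or _b are one class to them, and where a whole thing is asked for, a point or a joint stands for the part that bears it (a point fixed in the world has none). Each returns a list of dicts, best first, with "p" (0 to 1); they miss things now and then, are a little off and sometimes report something else, mostly with a low value. They report only what shows in the picture. A call takes as long as a camera call.
- spot_in(camera, name): "location" ([column, row] in pixels, amid what is visible of it).
The state is a dict: "t": time; "joint_pos": joint angles; "joint_vel": joint speeds; "joint_efforts": joint torques, N m; "eef_pos": TCP position; "tcp_rot": TCP orientation; "force": force on the tool from outside, world axes, zero at the start; "wrist_torque": the same for the moment, N m; "grip_width": finger opening in m; "grip_force": force on a finger pad.
Only numpy, scipy, OpenCV 4.12 (cv2) and the standard library are available. Lean on these libraries where they do the work, as an engineer would, in place of code of your own. Each camera call takes 0.05 s, during which the arm holds its last target. There are 200 camera calls.

## Working session

There is one attempt and no reset: what is moved stays moved. The work goes in short steps, Python scripts to look and compute and a tool call to move; the robot and the scene stay as the last step left them, time stands still between calls to the robot, and variables do not carry over. Pictures are saved under pics/ and viewed, at most 10 in all, crops included, and the job is handed in when it is done.

Besides the shell and the picture viewer there is one more tool, called after "Emit:" as name([rows], argument=value, ...), one row to a line, values as JSON. arm_command: Moves the arm, as the interface text tells. Shift numbers are shares of 50 mm and turn numbers shares of 60 degrees, none past 1 either way. Its arguments: {"type":"object","properties":{"series":{"type":"array"},"gripper":{"type":"number"},"grip_force":{"type":"number"}},"required":["series"]}

```bash
mkdir -p pics; cat > h.py <<'E'
import numpy as np, cv2
from cell import get_state, capture, order, spot_in
def pix2world(c,u,v,z=None,d=None):
    K=np.array([[c['fx'],0,c['cx']],[0,c['fy'],c['cy']],[0,0,1.]])
    n=cv2.undistortPoints(np.array([[[u,v]]],float),K,np.array(c['dist_coeffs'],float))[0,0]
    R=cv2.Rodrigues(np.array(c['rvec'],float))[0]; t=np.array(c['tvec'],float).ravel()
    o=-R.T@t; r=R.T@np.array([n[0],n[1],1.])
    s=d if d is not None else (z-o[2])/r[2]
    return o+s*r
E
python3 - <<'E'
from h import *
ims=[]
for n in ['top','scene']:
    c=capture(n); ims.append(c['color'])
    for nm in ['orange_top','white_top','orange_bottle']:
        for s in spot_in(n,nm)[:3]:
            u,v=s['location']; d=c['depth'][int(v),int(u)]
            print(n,nm,round(s['p'],2),np.round([u,v]),pix2world(c,u,v,z=.202).round(4),pix2world(c,u,v,d=d).round(4))
cv2.imwrite('pics/top.png',ims[0]);cv2.imwrite('pics/scene.png',ims[1])
print(get_state())
E
```

```text
top orange_top 0.6 [327. 216.] [0.4792 0.1769 0.202 ] [0.4796 0.1765 0.1999]
top white_top 0.77 [258. 161.] [0.5907 0.303  0.202 ] [0.5907 0.303  0.2019]
top orange_bottle 0.69 [319. 226.] [0.4611 0.1925 0.202 ] [0.4646 0.189  0.1772]
scene orange_top 0.8 [308. 213.] [0.4686 0.1651 0.202 ] [0.4704 0.1658 0.2002]
scene orange_bottle 0.67 [299. 262.] [0.378  0.1329 0.202 ] [0.4451 0.1612 0.119 ]
{'t': 0.4, 'joint_pos': array([ 1.14748037e+00,  4.93678630e-01,  1.34559707e+00, -4.40710418e-06,
        1.30247353e+00, -9.55228647e-02]), 'joint_vel': array([-0.00195772, -0.0017793 , -0.00162132,  0.00020613, -0.00010466,
       -0.00041265]), 'joint_efforts': array([-4.05033534e-04, -8.81216240e+01, -3.83851790e+01, -1.62985275e-04,
        3.65013155e-03,  1.75351795e-05]), 'eef_pos': array([0.20121467, 0.59167645, 0.23119511]), 'tcp_rot': array([ 1.63163189e-01,  9.86599092e-01, -7.62165236e-05, -1.80296520e-05]), 'force': array([ 0.48130507, -0.38947592, -1.49366249]), 'wrist_torque': array([ 0.01582196,  0.0069901 , -0.00993612]), 'grip_force': 0.0, 'grip_width': 0.08540366843874252}
```

View pics/top.png

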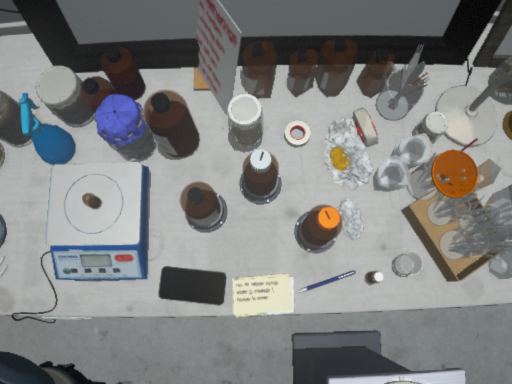

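View pics/scene.png

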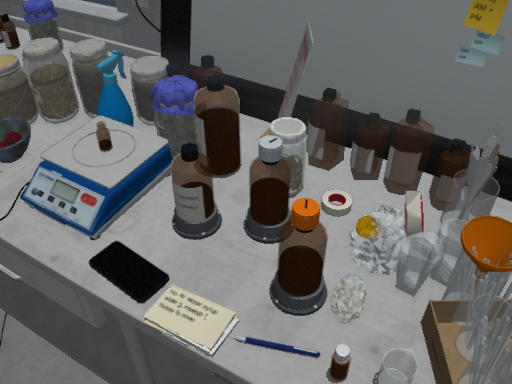

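The top picture shows the orange cap at (328,217), the white one at (261,160) and the black one at (200,200). The scene picture shows orange at (305,212), white at (270,148). Next I'll refine the cap centres from depth.

```bash
python3 - <<'E'
from h import *
for n,(u0,v0) in {'top':(328,217),'scene':(305,212)}.items():
    c=capture(n); hsv=cv2.cvtColor(c['color'],cv2.COLOR_BGR2HSV)
    P=[]
    for v in range(v0-28,v0+28):
        for u in range(u0-28,u0+28):
            h,s,_=hsv[v,u]; d=c['depth'][v,u]
            if d>0:
                p=pix2world(c,u,v,d=d)
                if p[2]>.193 and p[2]<.212: P.append(np.r_[p,h,s])
    P=np.array(P); print(n,len(P),P[:,:3].min(0).round(4),P[:,:3].max(0).round(4),np.median(P[:,2]))
    (x,y),r=cv2.minEnclosingCircle(P[:,:2].astype(np.float32)); print(x,y,r,P[:,:2].mean(0))
    cr=cv2.resize(c['color'][v0-30:v0+30,u0-40:u0+40],None,fx=8,fy=8,interpolation=cv2.INTER_CUBIC)
    cv2.imwrite(f'pics/{n}_crop.png',cr)
E
```

```text
top 388 [0.4563 0.1535 0.1934] [0.4987 0.1945 0.2041] 0.2004800974120156
0.4776636064052582 0.17314207553863525 0.02145915850996971 [0.47679353 0.1736909 ]
scene 530 [0.4572 0.1527 0.1931] [0.4993 0.1942 0.2039] 0.20094799579336078
0.47837328910827637 0.17367009818553925 0.02155323140323162 [0.47596829 0.17281842]
```

View pics/top_crop.png

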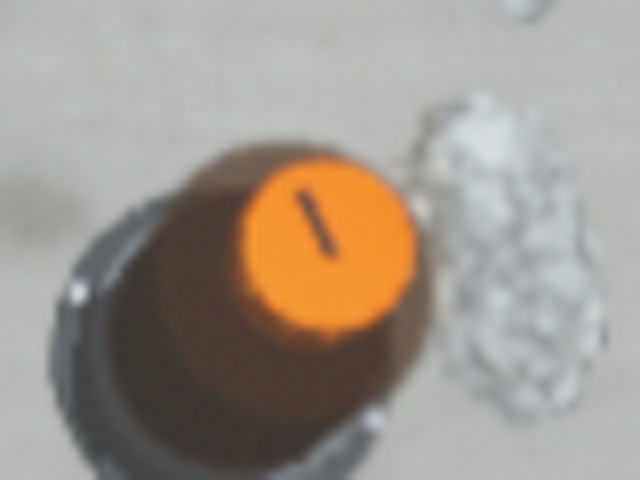

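Orange cap axis is at about (0.478, 0.1735), with white 17 cm away. Lifting and moving over it.

Emit:
arm_command([
  [0, 0, 0.6, 0, 0, 0],
  [0, 0, 0.6, 0, 0, 0],
  [0.46, -0.7, 0, 0, 0, 0],
  [0.46, -0.7, 0, 0, 0, 0],
  [0.46, -0.7, 0, 0, 0, 0],
], gripper=1, grip_force=60)

```text
t: 1.0
eef_pos: [0.2707, 0.4856, 0.2915]
tcp_rot: [0.163, 0.987, 0.0, 0.0]
force: [1.1, 1.4, -0.1]
grip_width: 0.0855
grip_force: 0.0
```

Emit:
arm_command([
  [0.46, -0.7, 0, 0, 0, 0],
  [0.46, -0.7, 0, 0, 0, 0],
  [0.46, -0.7, 0, 0, 0, 0],
  [0.46, -0.7, 0, 0, 0, 0],
  [0.46, -0.7, 0, 0, 0, 0],
])

```text
t: 1.5
eef_pos: [0.3859, 0.3102, 0.2915]
tcp_rot: [0.163, 0.987, 0.0, 0.0]
force: [0.0, -0.4, 0.5]
grip_width: 0.0854
grip_force: 0.0
```

Emit:
arm_command([
  [0.46, -0.7, 0, 0, 0, 0],
  [0.46, -0.7, 0, 0, 0, 0],
  [0.46, -0.7, 0, 0, 0, 0],
  [0.46, -0.7, 0, 0, 0, 0],
  [0, 0, 0, 0, 0, 0],
])

```text
t: 2.0
eef_pos: [0.4796, 0.1682, 0.2913]
tcp_rot: [0.165, 0.986, -0.0, 0.001]
force: [0.1, 0.1, 0.4]
grip_width: 0.0855
grip_force: 0.0
```

```bash
python3 - <<'E'
from h import *
c=capture('wrist'); cv2.imwrite('pics/wrist.png',c['color'])
hsv=cv2.cvtColor(c['color'],cv2.COLOR_BGR2HSV)
m=cv2.inRange(hsv,(5,150,100),(18,255,255)); v,u=np.nonzero(m); print(len(u))
P=np.array([pix2world(c,a,b,d=c['depth'][b,a]) for a,b in zip(u,v) if c['depth'][b,a]>0])
P=P[(P[:,2]>.196)&(P[:,2]<.208)]
print(len(P),P.min(0).round(4),P.max(0).round(4),cv2.minEnclosingCircle(P[:,:2].astype(np.float32)))
for s in spot_in('wrist','orange_top')[:2]: print(s,pix2world(c,*s['location'],z=.202))
s=get_state();print(s['eef_pos'],s['joint_pos'])
E
```

```text
2777
1653 [ 0.4587 -0.106   0.196 ] [0.6104 0.1936 0.2048] ((0.5393169522285461, 0.042435284703969955), 0.16425952315330505)
{'location': [264.4, 183.2], 'p': 0.67} [0.47634645 0.17548244 0.202     ]
[0.4774988 0.171008  0.2912234] [ 2.26021297e-01  2.68224577e-01  1.54153882e+00  1.54076261e-04
  1.33199741e+00 -1.01496946e+00]
```

View pics/wrist.png

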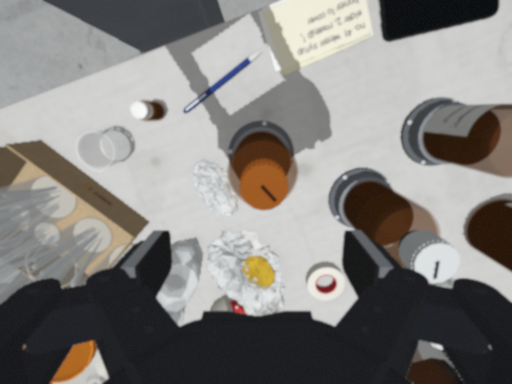

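The wrist picture shows the cap at (264,183), clear between the finger approach lines, and its position agrees with my estimate. Descending.

Emit:
arm_command([
  [0.02, 0.03, 0, 0, 0, 0],
  [0, 0, -0.6, 0, 0, 0],
  [0, 0, -0.6, 0, 0, 0],
  [0, 0, -0.6, 0, 0, 0],
  [0, 0, -0.4, 0, 0, 0],
])

```text
t: 2.6
eef_pos: [0.4769, 0.1743, 0.1796]
tcp_rot: [0.162, 0.987, -0.0, -0.001]
force: [0.2, -0.0, 0.2]
grip_width: 0.0855
grip_force: 0.0
```

Emit:
arm_command([
  [0, 0, -0.3, 0, 0, 0],
  [0, 0, 0, 0, 0, 0],
  [0, 0, 0, 0, 0, 0],
])

```text
t: 2.9
eef_pos: [0.478, 0.174, 0.1667]
tcp_rot: [0.163, 0.987, 0.0, -0.0]
force: [-0.4, -0.4, 1.2]
grip_width: 0.0853
grip_force: 0.0
```

Emit:
arm_command([
  [0, 0, 0, 0, 0, 0],
  [0, 0, 0, 0, 0, 0],
  [0, 0, 0, 0, 0, 0],
  [0, 0, 0, 0, 0, 0],
  [0, 0, 0, 0, 0, 0],
], gripper=-1, grip_force=60)

```text
t: 3.4
eef_pos: [0.4787, 0.174, 0.1669]
tcp_rot: [0.163, 0.987, 0.001, 0.001]
force: [-0.4, 7.9, 4.1]
grip_width: 0.0384
grip_force: 59.9
```

Emit:
arm_command([
  [0, 0, 0, 0, 0, 0],
  [0, 0, 0, 0, 0, 0],
  [0, 0, 0, 0, 0, 0],
  [0, 0, 0, 0, 0, 0],
  [0, 0, 0, 0, 0, 0],
])

```text
t: 3.9
eef_pos: [0.4787, 0.1739, 0.1669]
tcp_rot: [0.163, 0.987, 0.001, 0.001]
force: [0.5, 7.3, 4.7]
grip_width: 0.0385
grip_force: 59.9
```

Emit:
arm_command([
  [0, 0, -0.05, 0, 0, 0],
  [0, 0, -0.05, 0, 0, 0],
  [0, 0, -0.05, 0, 0, 0],
  [0, 0, 0, 0, 0, 0],
  [0, 0, 0, 0, 0, 0],
])

```text
t: 4.4
eef_pos: [0.4792, 0.1743, 0.1633]
tcp_rot: [0.163, 0.987, 0.002, 0.002]
force: [-25.1, 1.6, 84.9]
grip_width: 0.0381
grip_force: 91.8
```

The force reached 85 N, so something other than the spring is resisting. Backing off.

Emit:
arm_command([
  [0, 0, 0.05, 0, 0, 0],
  [0, 0, 0.05, 0, 0, 0],
  [0, 0, 0.05, 0, 0, 0],
  [0, 0, 0, 0, 0, 0],
])

```text
t: 4.8
eef_pos: [0.4788, 0.174, 0.1672]
tcp_rot: [0.163, 0.987, 0.001, 0.001]
force: [-0.3, 8.1, 3.3]
grip_width: 0.0386
grip_force: 60.0
```

```bash
python3 - <<'E'
from h import *
s=get_state();print({k:np.round(s[k],3) for k in ['force','wrist_torque','eef_pos','grip_width','grip_force']})
c=capture('scene')
im=c['color'][160:280,230:390]
cv2.imwrite('pics/s2.png',cv2.resize(im,None,fx=5,fy=5,interpolation=cv2.INTER_CUBIC))
E
```

```text
{'force': array([-0.331,  8.096,  3.348]), 'wrist_torque': array([1.059, 0.089, 0.005]), 'eef_pos': array([0.479, 0.174, 0.167]), 'grip_width': np.float64(0.039), 'grip_force': np.float64(60.02)}
```

View pics/s2.png

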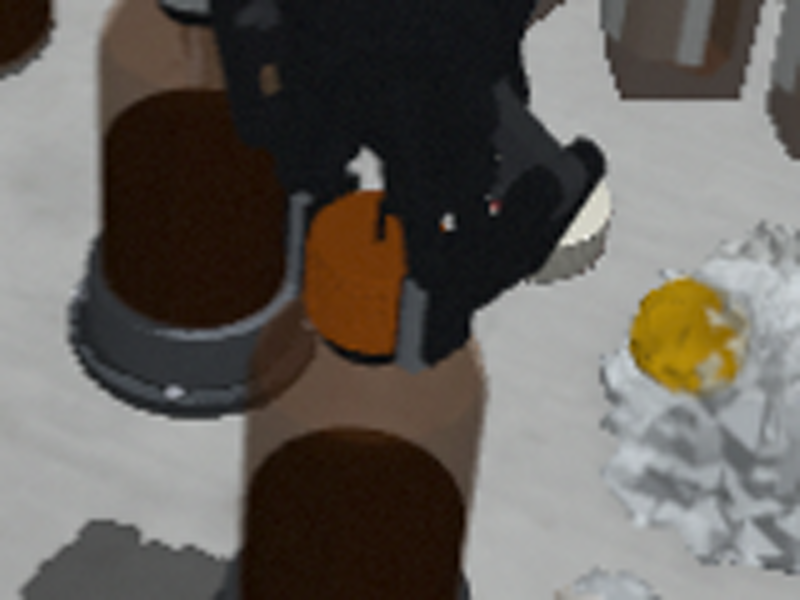

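The fingertips reach below the cap onto the neck/shoulder edge (tip at about (415,360) in the crop), so the grip was too low. I'll open and regrip 11 mm higher.

Emit:
arm_command([
  [0, 0, 0, 0, 0, 0],
  [0, 0, 0, 0, 0, 0],
  [0, 0, 0, 0, 0, 0],
  [0, 0.01, 0.12, 0, 0, 0],
  [0, 0, 0.11, 0, 0, 0],
], gripper=1)

```text
t: 5.35
eef_pos: [0.4782, 0.1737, 0.1782]
tcp_rot: [0.163, 0.987, -0.0, -0.0]
force: [0.6, 0.1, -1.0]
grip_width: 0.0854
grip_force: 0.0
```

Emit:
arm_command([
  [0, 0, 0, 0, 0, 0],
  [0, 0, 0, 0, 0, 0],
  [0, 0, 0, 0, 0, 0],
  [0, 0, 0, 0, 0, 0],
  [0, 0, 0, 0, 0, 0],
], gripper=-1, grip_force=70)

```text
t: 5.85
eef_pos: [0.4783, 0.1741, 0.1778]
tcp_rot: [0.163, 0.987, 0.0, 0.0]
force: [-1.0, 5.5, 3.2]
grip_width: 0.0379
grip_force: 69.7
```

Emit:
arm_command([
  [0, 0, 0, 0, 0, 0],
  [0, 0, 0, 0, 0, 0],
  [0, 0, 0, 0, 0, 0],
  [0, 0, -0.04, 0, 0, 0],
  [0, 0, 0, 0, 0, 0],
])

```text
t: 6.35
eef_pos: [0.4783, 0.1741, 0.1758]
tcp_rot: [0.163, 0.987, 0.0, 0.0]
force: [-1.6, 6.3, 4.8]
grip_width: 0.0377
grip_force: 69.8
```

Emit:
arm_command([
  [0, 0, -0.03, 0, 0, 0],
  [0, 0, -0.03, 0, 0, 0],
  [0, 0, 0, 0, 0, 0],
  [0, 0, 0, 0, 0, 0],
])

```text
t: 6.75
eef_pos: [0.4784, 0.1741, 0.173]
tcp_rot: [0.163, 0.987, 0.0, 0.0]
force: [-1.4, 5.2, 7.0]
grip_width: 0.0377
grip_force: 70.0
```

Emit:
arm_command([
  [0, 0, -0.03, 0, 0, 0],
  [0, 0, -0.04, 0, 0, 0],
  [0, 0, 0, 0, 0, 0],
  [0, 0, 0, 0, 0, 0],
])

```text
t: 7.15
eef_pos: [0.4784, 0.1741, 0.1696]
tcp_rot: [0.163, 0.987, 0.0, 0.0]
force: [-2.0, 4.7, 10.0]
grip_width: 0.0378
grip_force: 70.3
```

The spring behaves as specified, 10 N at about 8 mm. Turning anticlockwise.

Emit:
arm_command([
  [0, 0, 0, 0, 0, 0.1],
  [0, 0, 0, 0, 0, 0.1],
  [0, 0, 0, 0, 0, 0.1],
  [0, 0, 0, 0, 0, 0.1],
  [0, 0, 0, 0, 0, 0.1],
])

```text
t: 7.65
eef_pos: [0.4784, 0.1737, 0.1697]
tcp_rot: [-0.1, 0.995, -0.0, 0.0]
force: [-2.2, 0.4, 9.7]
grip_width: 0.0378
grip_force: 70.5
```

```bash
python3 - <<'E'
from h import *
s=get_state();print({k:np.round(s[k],3) for k in ['force','wrist_torque','eef_pos','joint_pos','grip_width','grip_force']})
E
```

```text
{'force': array([-2.173,  0.417,  9.722]), 'wrist_torque': array([-0.177,  0.275, -0.101]), 'eef_pos': array([0.478, 0.174, 0.17 ]), 'joint_pos': array([ 0.231,  0.408,  1.705, -0.   ,  1.028, -1.54 ]), 'grip_width': np.float64(0.038), 'grip_force': np.float64(70.451)}
```

Emit:
arm_command([
  [0, 0, 0, 0, 0, 0.1],
  [0, 0, 0, 0, 0, 0.1],
  [0, 0, 0, 0, 0, 0.1],
  [0, 0, 0, 0, 0, 0.1],
  [0, 0, 0, 0, 0, 0.05],
])

```text
t: 8.15
eef_pos: [0.4787, 0.1734, 0.1697]
tcp_rot: [-0.329, 0.944, -0.0, 0.0]
force: [-1.3, -2.1, 10.3]
grip_width: 0.0377
grip_force: 72.0
```

Emit:
arm_command([
  [0, 0, 0, 0, 0, 0.05],
  [0, 0, 0, 0, 0, 0.05],
  [0, 0, 0, 0, 0, 0.04],
  [0, 0, 0, 0, 0, 0],
])

```text
t: 8.55
eef_pos: [0.4787, 0.1734, 0.1697]
tcp_rot: [-0.396, 0.918, -0.0, 0.0]
force: [0.2, -2.2, 10.1]
grip_width: 0.0377
grip_force: 73.1
```

```bash
python3 - <<'E'
from h import *
s=get_state();print({k:np.round(s[k],3) for k in ['force','wrist_torque','eef_pos','tcp_rot','joint_pos','grip_width','grip_force']})
E
```

```text
{'force': array([ 0.177, -2.169, 10.06 ]), 'wrist_torque': array([-0.67 , -0.076,  0.056]), 'eef_pos': array([0.479, 0.173, 0.17 ]), 'tcp_rot': array([-0.396,  0.918, -0.   ,  0.   ]), 'joint_pos': array([ 2.310e-01,  4.080e-01,  1.705e+00, -1.000e-03,  1.028e+00,
       -2.155e+00]), 'grip_width': np.float64(0.038), 'grip_force': np.float64(73.061)}
```

Emit:
arm_command([
  [0, 0, 0, 0, 0, 0.04],
  [0, 0, 0, 0, 0, 0.04],
  [0, 0, 0, 0, 0, 0],
])

```text
t: 8.85
eef_pos: [0.4788, 0.1733, 0.1697]
tcp_rot: [-0.434, 0.901, -0.0, 0.0]
force: [0.1, -4.1, 10.3]
grip_width: 0.0378
grip_force: 72.9
```

```bash
python3 - <<'E'
from h import *
s=get_state();print({k:np.round(s[k],3) for k in ['force','wrist_torque','tcp_rot','grip_width','grip_force']})
E
```

```text
{'force': array([ 0.11 , -4.073, 10.33 ]), 'wrist_torque': array([-0.824, -0.151, -1.505]), 'tcp_rot': array([-0.434,  0.901, -0.   ,  0.   ]), 'grip_width': np.float64(0.038), 'grip_force': np.float64(72.866)}
```

Wrist torque of −1.5 N m means it is at the stop. Letting go, then rising.

Emit:
arm_command([
  [0, 0, 0, 0, 0, 0],
  [0, 0, 0, 0, 0, 0],
  [0, 0, 0, 0, 0, 0],
  [0, 0, 0, 0, 0, 0],
  [0, 0, 0.2, 0, 0, 0],
], gripper=1)

```text
t: 9.35
eef_pos: [0.4775, 0.1735, 0.1786]
tcp_rot: [-0.434, 0.901, 0.0, -0.001]
force: [0.5, 1.4, 0.2]
grip_width: 0.0853
grip_force: 0.0
```

Emit:
arm_command([
  [0, 0, 0.6, 0, 0, 0],
  [0, 0, 0.6, 0, 0, 0],
  [0, 0, 0.6, 0, 0, 0],
  [-0.6, 0, 0.4, 0, 0, 0],
  [-0.8, 0, 0, 0, 0, 0],
])

```text
t: 9.85
eef_pos: [0.4097, 0.174, 0.2922]
tcp_rot: [-0.434, 0.901, -0.001, 0.003]
force: [-0.1, 0.5, -0.5]
grip_width: 0.0851
grip_force: 0.0
```

Emit:
arm_command([
  [-0.2, -0.8, 0, 0, 0, 0],
  [0, -0.8, 0, 0, 0, 0],
  [0, -0.8, 0, 0, 0, 0],
  [0, -0.8, 0, 0, 0, 0],
  [0, 0, 0, 0, 0, 0],
])

```text
t: 10.35
eef_pos: [0.3982, 0.0101, 0.2901]
tcp_rot: [-0.432, 0.902, -0.001, 0.0]
force: [-0.5, 0.7, 0.2]
grip_width: 0.0851
grip_force: 0.0
```

```bash
python3 - <<'E'
from h import *
print(get_state()['eef_pos'])
ims=[]
for n,(u0,v0) in {'top':(328,217),'scene':(305,212)}.items():
    c=capture(n)
    P=[]
    for v in range(v0-28,v0+28):
        for u in range(u0-28,u0+28):
            d=c['depth'][v,u]
            if d>0:
                p=pix2world(c,u,v,d=d)
                if .19<p[2]<.212: P.append(p)
    P=np.array(P); print(n,len(P),np.median(P[:,2]))
    ims.append(cv2.resize(c['color'][v0-30:v0+30,u0-25:u0+25],None,fx=8,fy=8,interpolation=cv2.INTER_CUBIC))
cv2.imwrite('pics/after.png',np.hstack(ims))
E
```

```text
[0.39823278 0.01013896 0.29007313]
top 395 0.2004966413877387
scene 564 0.20084683236990197
```

View pics/after.png

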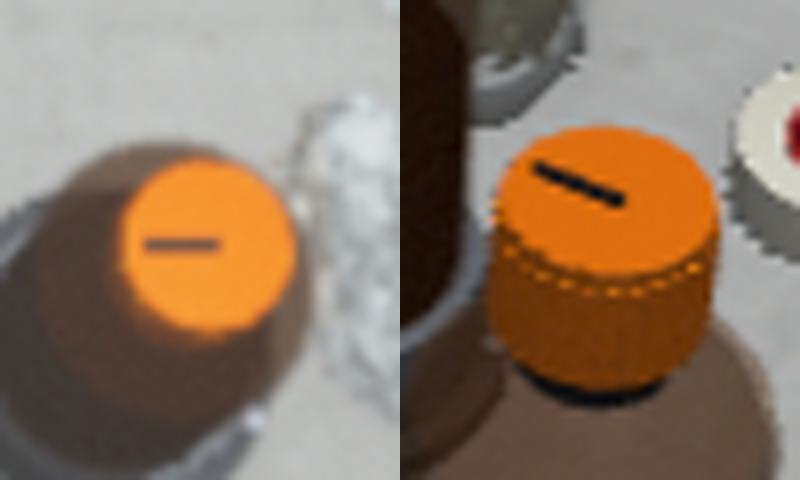

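The cap is back up at its original height. Its pointer runs from (220,245) to (145,245), about 63° anticlockwise of where it started, which fits the stop. Handing in.

```bash
python3 -c "
from cell import order; print(order.finish_job())"
```

```text
the job is handed in; nothing more can be done
None
```

The orange cap was pushed down, turned anticlockwise to its stop and released; it sprang back up and stayed turned, the white cap was not touched, and the job is handed in, though a first grip set too low pressed on the bottle neck/shoulder with about 85 N at the wrist (limit 120 N) before I regripped higher.

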